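Sweep the leftover brass terminal blocks into the parts scoop

ROBOT

A 6-joint arm with a two-finger parallel gripper is mounted at the origin on the work surface. World frame = base frame: x ahead of the robot, y to its left, z up, the work surface at z = 0. Lengths are in m, angles in rad, forces in N, time in s.
With the tool pointing down it reaches from about 0.35 to 0.925 m from the base axis. Payload 6.4 kg.
Tool frame: the origin (TCP) lies midway between the tips of the shut fingers; the grasp point (between the pads) lies 19 mm behind it (env.grasp_offset is the y of the grasp point in the tool frame, in m); y points along the fingers, z is the direction in which the jaws open and shut, and the axes are right-handed (so a half turn about y gives the same grasp; the last joint's range is limited). The gripper opens to 94 mm and grips with 3 to 60 N. Pads are 16 mm wide; open, the fingers measure 119 mm over their backs; the gripper's body (75 mm by 177 mm) begins 78 mm behind the grasp point.
Start: joints at [1.091, 0.245, 1.558, -0, 1.339, -0.174], TCP at [0.196, 0.62, 0.205] pointing down, gripper open.
Joint ranges: [-3.13, 3.13], [-1.02, 2.26], [0.13, 2.54], [-0.95, 4.09], [0.21, 2.88], [-2.74, 2.74]. Speed limits (rad/s): [2.57, 2.57, 3.14, 3.14, 3.14, 3.14].

INTERFACE

Orientations are given as a 3x3 rotation matrix whose columns are the frame's x, y, z axes.
In Python, from plant import env gives the robot as it stands. The module is installed in compiled form; this text tells all that it offers.
- The arm moves only by the tool carry_out, never from a script. Its arguments are lists of equal length, an entry for each row: "offset": the shift along the world's x, y, z in mm, a list of three; "rot": the turn, a rotation vector about the world's x, y, z in rad, a list of three. A call has 1 to 5 rows; each row is the pose to reach, as a shift and turn from the pose commanded when the call began; what a row does not reach only later rows make up. A row lasts 1/8 s, in which the tool goes at most 62.5 mm and 10.7 degrees, less where a joint would pass 70% of its speed; a pose out of reach is approached as far as the arm can. A call with a gripper value outside its range is refused whole. "gripper" is the opening, from -1 (shut) to 1 (fully open), set as the call begins (left out, the last holds). The fingers move at their own pace and stop on an object; "newtons" is the grip in N (left out, the last holds). Time passes only in rows, so rows that repeat a pose let the fingers close. It gives the time, the measured TCP pose, the force and the opening at its end, in the units of the state.
- env.read_state(): the state, without advancing time (a new reading comes with each control period).
- env.read_camera(name): name is "scene" or "side" or "wrist"; returns the picture (384x512x3 uint8, blue, green, red); there is no depth.
- env.camera_info(name): a dict with "camera_matrix" (3x3 intrinsics, pixels), "cam_to_world" (4x4, takes a point from camera to world coordinates). Camera axes: x right, y up, looking along -z (the intrinsics and any distortion apply to the point x, -y, -z); pixel columns grow to the right and rows downward; lengths in m; the calibration is good to about 2 mm. A picture is of the moment at which its call begins: read the wrist's pose just before it. camera_info takes no time and is no camera call; for the wrist camera it gives the pose at the moment of the call.
- env.hand_in(): hands the job in, once; it reports no verdict.
The state is a dict: "time": time; "joint_positions": joint angles; "joint_velocities": joint speeds; "effort": joint torques, N m; "position": TCP position; "eef_rot": TCP orientation; "ft_force": force on the tool from outside, world axes, zero at the start; "moment": the same for the moment, N m; "finger_gap": opening from 0.0 (shut) to 1.0 (fully open).
Only numpy, scipy, OpenCV 4.12 (cv2) and the standard library are available. Lean on these libraries where they do the work, as an engineer would, in place of code of your own. Each camera call takes 0.05 s, during which the arm holds its last target.

TASK

Clear the desk after the rack job: with your fingertips, push the three brass terminal blocks across the desk and in through the mouth of the blue scoop, until each lies flat and wholly inside, behind the scoop's front edge. Only push them: do not lift them off the desk or tip them over. Leave the black block and everything else on the desk where it is.

Things in the scene. Friction and masses are not known exactly. Their poses are not given: they have to be found in the camera images.
- scoop: blue dustpan-like metal scoop fixed to the desk, open mouth (yellow strip) towards its +x. Origin on the desk, middle of its floor. Inside: 120 mm deep (x -60 back wall to +60 mm mouth edge), 200 mm wide (y -100 to +100 mm). Back and side walls 30 mm high, 5 mm thick; no lip at the mouth: floor level with the desk (within 1 mm). Black handle behind it, towards -x, 90 mm long, 33 mm high
- brass_a: brass-coloured earth-terminal block, a loose rectangular block 38 (its x) by 30 (its y) by 20 mm high with two steel screw heads on top (3 mm more, 23 mm in all), about 140 g; lies flat on the desk; origin at the centre of its underside, z up
- brass_b: brass-coloured earth-terminal block, a loose rectangular block 38 (its x) by 30 (its y) by 20 mm high with two steel screw heads on top (3 mm more, 23 mm in all), about 140 g; lies flat on the desk; origin at the centre of its underside, z up
- brass_c: brass-coloured earth-terminal block, a loose rectangular block 38 (its x) by 30 (its y) by 20 mm high with two steel screw heads on top (3 mm more, 23 mm in all), about 140 g; lies flat on the desk; origin at the centre of its underside, z up
- black_block: black plastic earth-terminal block, a loose rectangular block 38 (its x) by 30 (its y) by 20 mm high with two steel screw heads on top (3 mm more, 23 mm in all), about 50 g; lies flat on the desk; origin at the centre of its underside, z up. Must stay; stands in one row with the brass blocks, in any place, about 100 mm apart
- tape: yellow roll of tape lying flat, 90 mm across, 20 mm high; origin at the centre of its underside. Bystander
- mug: white mug, 80 mm across, 90 mm high, handle at its +y; origin at the centre of its underside. Bystander
- screwdriver: screwdriver with orange handle lying on the desk, about 200 mm long along its x. Bystander
- can: spray can with green label, 54 mm across, 120 mm high; origin at the centre of its underside. Bystander
- splitter: small aluminium signal splitter box, 70 by 50 by 22 mm with three brass sockets on its -y side; origin at the centre of its underside. Bystander
- marker: white marker pen with green cap lying along its y, 130 mm long, 14 mm thick; does not roll; origin at the middle of its underside. Bystander, behind the row of blocks as seen from the robot

How it is judged:
By the outcome, as a careful person would: the job done as asked, in the order asked, and still so for the second after the job is handed in, with the robot touching nothing.
It also fails if it takes over 72 s, if anything falls off the work surface, if the arm or the gripper's body presses on something with over 40 N, if the wrist force passes 120 N, or if a joint passes its speed limit or range.

## Working session

There is one attempt and no reset: what is moved stays moved. The work goes in short steps, Python scripts to look and compute and a tool call to move; the robot and the scene stay as the last step left them, time stands still between calls to the robot, and variables do not carry over. Pictures are saved under pics/ and viewed, and the job is handed in when it is done.

Besides the shell and the picture viewer there is one more tool, called in YAML: its name, and indented under it one key for each argument. carry_out: Moves the arm, as the interface text tells. Its arguments: {"type":"object","properties":{"offset":{"type":"array"},"rot":{"type":"array"},"gripper":{"type":"number"},"newtons":{"type":"number"}},"required":["offset","rot"]}

```bash
mkdir -p pics
python3 - <<'E'
from plant import env
import cv2
for n in("scene","side","wrist"):
    im=env.read_camera(n); cv2.imwrite(f"pics/{n}0.png",im)
    i=env.camera_info(n); print(n,i)
s=env.read_state(); print(s)
E
```

```text
scene {'camera_matrix': array([[367.35043931,   0.        , 255.89332199],
       [  0.        , 367.35043931, 189.91104814],
       [  0.        ,   0.        ,   1.        ]]), 'cam_to_world': array([[ 0.82484741, -0.28662075,  0.48731437,  1.07994266],
       [ 0.56532242,  0.42746483, -0.7054675 , -0.65666463],
       [-0.00610813,  0.85739277,  0.51462639,  0.54011627],
       [ 0.        ,  0.        ,  0.        ,  1.        ]])}
side {'camera_matrix': array([[384.28441076,   0.        , 261.17417827],
       [  0.        , 384.28441076, 191.11471896],
       [  0.        ,   0.        ,   1.        ]]), 'cam_to_world': array([[ 0.93894897,  0.26837949, -0.21528421,  0.40257187],
       [-0.34387953,  0.75210957, -0.5622082 , -0.55786977],
       [ 0.01103217,  0.60191664,  0.79848272,  0.81917289],
       [ 0.        ,  0.        ,  0.        ,  1.        ]])}
wrist {'camera_matrix': array([[341.83982966,   0.        , 255.66655735],
       [  0.        , 341.83982966, 191.42890223],
       [  0.        ,   0.        ,   1.        ]]), 'cam_to_world': array([[ 3.01505223e-01,
[... 410 characters left out ...]
 2.40220796e-05,
        1.33868861e+00, -1.74105350e-01]), 'joint_velocities': array([-0.00077994, -0.00345598, -0.00309864, -0.00034199, -0.00167951,
        0.00057517]), 'effort': array([ 1.05277529e-04, -4.16261601e+01, -3.14985216e+01,  6.84402161e-02,
        3.15417966e-02, -9.59639510e-05]), 'position': array([0.19544547, 0.61944949, 0.20461801]), 'eef_rot': array([[ 9.53615301e-01, -6.89950943e-04,  3.01027210e-01],
       [-3.01027875e-01, -1.27505442e-03,  9.53614488e-01],
       [-2.74121141e-04, -9.99998949e-01, -1.42360587e-03]]), 'ft_force': array([ 0.63938567,  0.36839982, -0.46593644]), 'moment': array([0.03434079, 0.02037139, 0.00885239]), 'finger_gap': 0.9982556814030981}
```

View pics/scene0.png

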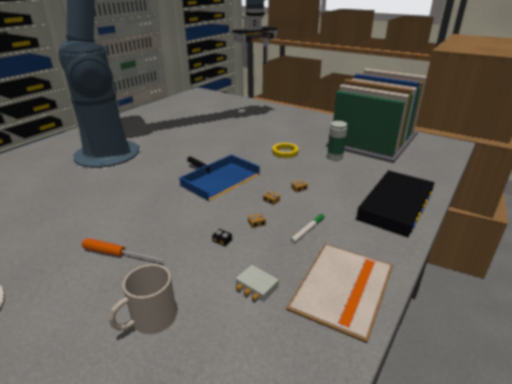

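View pics/side0.png

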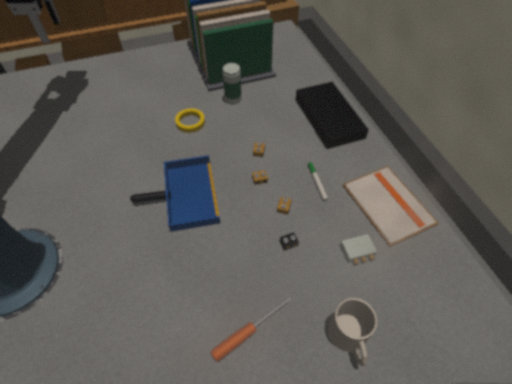

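View pics/wrist0.png

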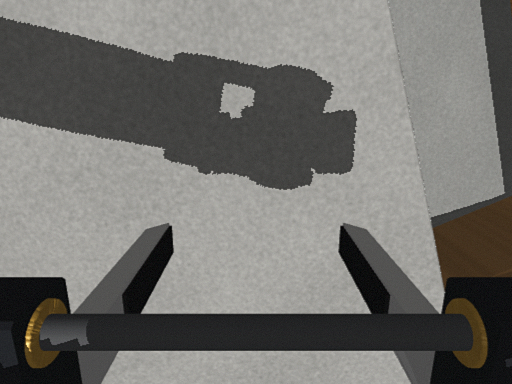

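Scene and side pictures show the scoop (scene about (220,177), side (190,192)) and three brass blocks in a row. In the side picture those are at (259,150), (260,177) and (285,205). The black block is nearest the mug at (289,241). I'll enlarge for measuring.

Run:
```python
import cv2
a=cv2.imread("pics/side0.png")[130:260,150:340]; cv2.imwrite("pics/side0c.png",cv2.resize(a,None,fx=4,fy=4,interpolation=cv2.INTER_CUBIC))
a=cv2.imread("pics/scene0.png")[140:260,170:340]; cv2.imwrite("pics/scene0c.png",cv2.resize(a,None,fx=4,fy=4,interpolation=cv2.INTER_CUBIC))
```

```text
(no output)
```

View pics/side0c.png

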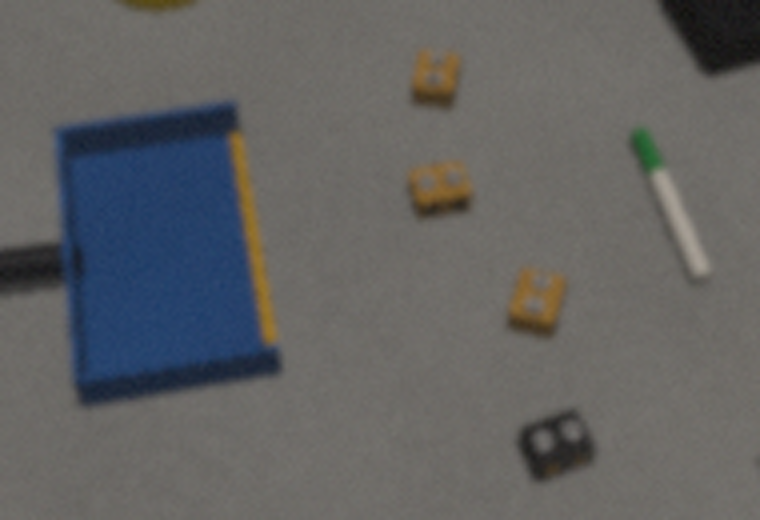

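View pics/scene0c.png

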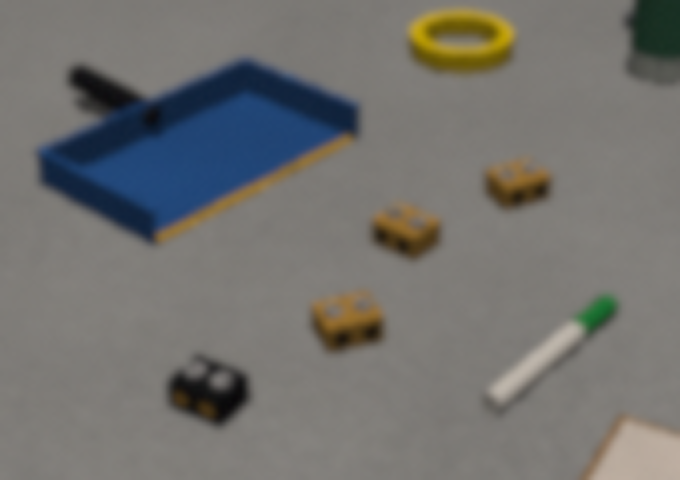

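```bash
cat > h.py <<'E'
import numpy as np, cv2
from plant import env
def ray(name,uv,info=None):
    i=info or env.camera_info(name); K=i["camera_matrix"];T=np.array(i["cam_to_world"])
    d=np.linalg.solve(K,[uv[0],uv[1],1.]); d=T[:3,:3]@np.array([d[0],-d[1],-d[2]])
    return T[:3,3],d
def pt(name,uv,z,info=None):
    o,d=ray(name,uv,info); return o+d*(z-o[2])/d[2]
def proj(name,P,info=None):
    i=info or env.camera_info(name); K=i["camera_matrix"];T=np.array(i["cam_to_world"])
    p=(np.linalg.inv(T)@np.r_[P,1])[:3]; q=K@np.array([p[0],-p[1],-p[2]]); return q[:2]/q[2]
E
python3 - <<'E'
from h import *
np.set_printoptions(precision=1,suppress=True)
f=lambda n,l,z:[pt(n,((150 if n=="side" else 170)+u/4-.375,(130 if n=="side" else 140)+v/4-.375),z)*1000 for u,v in l]
S=dict(b1=[(423,50),(460,53),(456,97),(413,93)],b2=[(411,170),(465,162),(470,197),(417,206)],b3=[(525,268),(566,277),(555,323),(511,312)],k=[(521,428),(575,411),(592,443),(533,463)])
for k,l in S.items():
    P=np.array(f("side",l,.02)); print(k,P.mean(0),"edges",np.linalg.norm(P-np.roll(P,-1,0),axis=1),"dir",np.degrees(np.arctan2(P[1,1]-P[0,1],P[1,0]-P[0,0])))
for k,c in dict(b1=(517,171),b2=(406,217),b3=(346,303),k=(208,375)).items(): print("scene",k,f("scene",[c],.02)[0])
print("scoop side mouth",f("side",[(240,133),(277,342)],0),"back wall top outer",f("side",[(56,128),(82,402)],.03),"mouth top",f("side",[(236,103),(279,370)],.03))
print("scoop scene mouth",f("scene",[(355,136),(157,240)],0),"back top",f("scene",[(40,152),(246,60)],.03))
print("marker",f("side",[(640,130),(702,275)],.014))
E
```

```text
b1 [665.6 151.5  20. ] edges [26.8 42.9 30.5 42.5] dir -25.909288802138494
b2 [632.7  55.3  20. ] edges [37.3 30.6 36.2 31.4] dir -8.668553349047853
b3 [660.5 -51.6  20. ] edges [27.  36.7 28.6 35.9] dir -35.009222628447986
k [ 630.5 -150.3   20. ] edges [35.  23.8 38.1 24.5] dir -0.09666717865148935
scene b1 [665.4 158.8  20. ]
scene b2 [633.4  62.1  20. ]
scene b3 [656.9 -44.   20. ]
scene k [ 631.8 -147.8   20. ]
scoop side mouth [array([520.8, 161.4,   0. ]), array([495.7, -16.8,   0. ])] back wall top outer [array([400. , 181.3,  30. ]), array([371.1, -38.6,  30. ])] mouth top [array([521.2, 162.5,  30. ]), array([487.7, -56.5,  30. ])]
scoop scene mouth [array([519.7, 168.5,   0. ]), array([490.7, -30.7,   0. ])] back top [array([376.7, -22.7,  30. ]), array([406.1, 180.1,  30. ])]
marker [array([781.7,  58.7,  14. ]), array([767.8, -68.8,  14. ])]
```

carry_out:
  offset:
    - [45, -50, 0]
    - [80, -100, 0]
    - [120, -140, 0]
    - [160, -190, 0]
    - [200, -235, 0]
  rot:
    - [0, 0, 0.03]
    - [0, 0, 0.06]
    - [0, 0, 0.09]
    - [0, 0, 0.12]
    - [0, 0, 0.15]
  gripper: -0.75

```text
time: 0.78
position: [0.3965, 0.3831, 0.2053]
eef_rot: [[0.988, -0.0, 0.154], [-0.154, -0.0, 0.988], [-0.0, -1.0, -0.0]]
ft_force: [1.4, 0.1, 0.3]
finger_gap: 0.501
```

carry_out:
  offset:
    - [40, -47, 0]
    - [80, -94, 0]
    - [120, -141, 0]
    - [160, -188, 0]
    - [200, -235, 0]
  rot:
    - [0, 0, 0]
    - [0, 0, 0]
    - [0, 0, 0]
    - [0, 0, 0]
    - [0, 0, 0]

```text
time: 1.4
position: [0.5966, 0.1481, 0.2052]
eef_rot: [[0.988, -0.0, 0.155], [-0.155, 0.0, 0.988], [-0.0, -1.0, 0.0]]
ft_force: [1.1, -0.4, 0.1]
finger_gap: 0.125
```

carry_out:
  offset:
    - [40, -47, 0]
    - [80, -90, 0]
    - [80, -90, 0]
    - [80, -90, 0]
  rot:
    - [0, 0, 0]
    - [0, 0, 0]
    - [0, 0, 0]
    - [0, 0, 0]

```text
time: 1.9
position: [0.6751, 0.0602, 0.2048]
eef_rot: [[0.988, -0.001, 0.155], [-0.155, 0.0, 0.988], [-0.001, -1.0, 0.0]]
ft_force: [-0.7, -1.2, -0.6]
finger_gap: 0.125
```

Run:
```python
from h import *
import pickle
i=env.camera_info("wrist"); im=env.read_camera("wrist"); cv2.imwrite("pics/w1.png",im); pickle.dump(i,open("w1.pkl","wb"))
cv2.imwrite("pics/w1b.png",cv2.resize(im,(800,600),interpolation=cv2.INTER_CUBIC))
s=env.read_state(); print(s["time"],s["position"],s["finger_gap"],s["eef_rot"])
```

```text
1.95 [0.674902   0.06083791 0.20508383] 0.12564816459183517 [[ 9.88041824e-01 -1.01866265e-03  1.54182739e-01]
 [-1.54182425e-01  3.80828389e-04  9.88042324e-01]
 [-1.06519897e-03 -9.99999409e-01  2.19214500e-04]]
```

View pics/w1b.png

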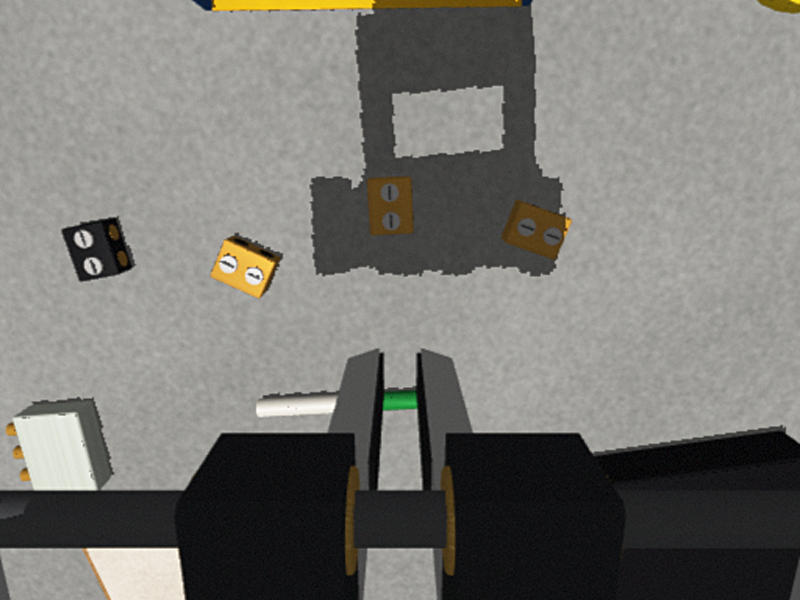

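The wrist view shows the blocks clearly (800x600 scale): b1 (536,230), b2 (390,206), b3 (245,267), and black at left (92,250). The scoop mouth edge runs along the top, from (210,10) to (525,6). The marker lies under the fingers.

Run:
```python
from h import *
import pickle
np.set_printoptions(precision=1,suppress=True)
i=pickle.load(open("w1.pkl","rb")); f=lambda u,v,z:pt("",((u+.5)*.64-.5,(v+.5)*.64-.5),z,i)[:2]*1000
S=dict(b1=[(518,201),(570,222),(554,260),(502,238)],b2=[(367,178),(411,176),(413,234),(370,236)],b3=[(226,235),(277,259),(263,298),(211,276)],k=[(63,228),(107,219),(122,272),(76,281)])
m=[f(210,10,0),f(525,6,0)]; print("mouth",m)
for k,l in S.items():
    P=np.array([f(u,v,.02) for u,v in l]); e=np.roll(P,-1,0)-P
    print(k,P.mean(0),np.linalg.norm(e,axis=1),np.degrees(np.arctan2(e[:,1],e[:,0])))
print("marker",f(262,400,.014),f(415,395,.014))
C=np.array([446,75]);
for z in(0,): print("can etc")
for u in [(230,86)]: print("can", pt("side",u,.05)*1000, "tape",pt("side",(190,120),.02)*1000)
```

```text
mouth [array([492.1, -34.9]), array([521.6, 167.5])]
b1 [664.8 156.9] [38.9 27.7 39.9 26.8] [  59.8  -27.7 -121.6  150.2]
b2 [633.2  61.1] [29.3 38.7 29.5 38.8] [ 83.6  -6.6 -96.3 173.2]
b3 [658.7 -45.8] [37.8 30.3 38.7 31.5] [  54.8  -31.4 -123.3  146.8]
k [ 630.7 -146.7] [31.4 37.1 33.7 37.2] [ 92.2  -1.  -88.  175.6]
marker [761.7 -58.2] [775.7  56.8]
can etc
can [660.1 406.5  50. ] tape [508.2 329.4  20. ]
```

carry_out:
  offset:
    - [8, -6, -60]
    - [8, -6, -120]
    - [8, -6, -170]
    - [8, -6, -190]
    - [8, -6, -199]
  rot:
    - [0, 0, 0]
    - [0, 0, 0]
    - [0, 0, 0]
    - [0, 0, 0]
    - [0, 0, 0]

```text
time: 2.58
position: [0.6836, 0.0548, 0.0066]
eef_rot: [[0.988, 0.0, 0.154], [-0.154, -0.0, 0.988], [0.0, -1.0, 0.0]]
ft_force: [-0.6, -0.5, -0.0]
finger_gap: 0.125
```

carry_out:
  offset:
    - [-10, 0.9, 0]
    - [-20, 1.8, 0]
    - [-30, 2.7, 0]
    - [-40, 3.6, 0]
    - [-50, 4.5, 0]
  rot:
    - [0, 0, 0]
    - [0, 0, 0]
    - [0, 0, 0]
    - [0, 0, 0]
    - [0, 0, 0]

```text
time: 3.2
position: [0.6334, 0.0583, 0.007]
eef_rot: [[0.988, 0.001, 0.155], [-0.155, -0.0, 0.988], [0.001, -1.0, 0.0]]
ft_force: [0.7, -0.3, 0.9]
finger_gap: 0.126
```

Run:
```python
from h import *
im=env.read_camera("wrist"); cv2.imwrite("pics/w2.png",im)
```

```text
(no output)
```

View pics/w2.png

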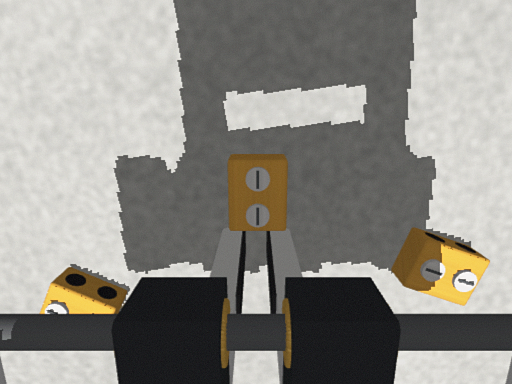

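b2 sits square against both fingertips, centred at (257,192). I'll keep pushing.

carry_out:
  offset:
    - [-12, 1.1, 0]
    - [-24, 2.1, 0]
    - [-36, 3.2, 0]
    - [-48, 4.3, 0]
    - [-60, 5.4, 0]
  rot:
    - [0, 0, 0]
    - [0, 0, 0]
    - [0, 0, 0]
    - [0, 0, 0]
    - [0, 0, 0]

```text
time: 3.88
position: [0.5728, 0.0639, 0.0064]
eef_rot: [[0.988, -0.0, 0.155], [-0.155, 0.0, 0.988], [-0.0, -1.0, 0.0]]
ft_force: [0.5, 0.0, 0.0]
finger_gap: 0.123
```

carry_out:
  offset:
    - [-12, 1.1, 0]
    - [-24, 2.1, 0]
    - [-36, 3.2, 0]
    - [-48, 4.3, 0]
    - [-60, 5.4, 0]
  rot:
    - [0, 0, 0]
    - [0, 0, 0]
    - [0, 0, 0]
    - [0, 0, 0]
    - [0, 0, 0]

```text
time: 4.5
position: [0.5129, 0.0692, 0.0065]
eef_rot: [[0.988, -0.0, 0.155], [-0.155, 0.0, 0.988], [-0.0, -1.0, 0.0]]
ft_force: [0.7, 0.3, 1.1]
finger_gap: 0.129
```

carry_out:
  offset:
    - [-10, 1, 0]
    - [-20, 2, 0]
    - [-28, 2.5, 0]
    - [-33, 3, 0]
    - [-33, 3, 0]
  rot:
    - [0, 0, 0]
    - [0, 0, 0]
    - [0, 0, 0]
    - [0, 0, 0]
    - [0, 0, 0]

```text
time: 5.12
position: [0.4803, 0.0722, 0.0064]
eef_rot: [[0.988, -0.0, 0.155], [-0.155, 0.0, 0.988], [-0.0, -1.0, -0.0]]
ft_force: [-0.3, -0.9, 0.7]
finger_gap: 0.126
```

Run:
```python
from h import *
im=env.read_camera("wrist"); cv2.imwrite("pics/w3.png",im)
```

```text
(no output)
```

View pics/w3.png

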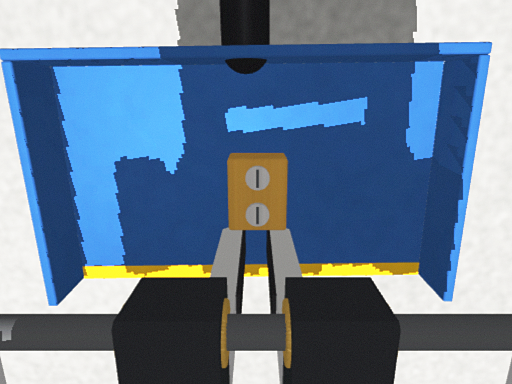

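b2 lies flat inside, far behind the yellow strip (strip at row 270, block rear edge at row 230). Now b3.

carry_out:
  offset:
    - [20, -3, 0]
    - [40, -6, 30]
    - [75, -30, 70]
    - [120, -60, 75]
    - [165, -95, 75]
  rot:
    - [0, 0, 0]
    - [0, 0, 0]
    - [0, 0, -0.06]
    - [0, 0, -0.12]
    - [0, 0, -0.19]

```text
time: 5.8
position: [0.6479, -0.0237, 0.0828]
eef_rot: [[0.94, 0.002, 0.34], [-0.34, -0.0, 0.94], [0.002, -1.0, 0.0]]
ft_force: [0.4, 1.1, 0.0]
finger_gap: 0.125
```

carry_out:
  offset:
    - [40, -25, 0]
    - [60, -40, 0]
    - [60, -40, -35]
    - [60, -40, -65]
    - [60, -40, -75]
  rot:
    - [0, 0, 0]
    - [0, 0, 0]
    - [0, 0, 0]
    - [0, 0, 0]
    - [0, 0, 0]

```text
time: 6.42
position: [0.7041, -0.0625, 0.0036]
eef_rot: [[0.941, -0.004, 0.339], [-0.339, 0.001, 0.941], [-0.004, -1.0, -0.0]]
ft_force: [0.3, -0.1, 0.8]
finger_gap: 0.125
```

carry_out:
  offset:
    - [-12, 4.4, 1]
    - [-24, 8.7, 1]
    - [-36, 13.1, 1]
    - [-48, 17.5, 1]
    - [-60, 21.8, 1]
  rot:
    - [0, 0, 0]
    - [0, 0, 0]
    - [0, 0, 0]
    - [0, 0, 0]
    - [0, 0, 0]

```text
time: 7.05
position: [0.6455, -0.0409, 0.0084]
eef_rot: [[0.941, 0.002, 0.339], [-0.339, -0.001, 0.941], [0.002, -1.0, 0.0]]
ft_force: [1.0, 0.2, 1.3]
finger_gap: 0.124
```

Run:
```python
from h import *
im=env.read_camera("wrist"); cv2.imwrite("pics/w4.png",im)
```

```text
(no output)
```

View pics/w4.png

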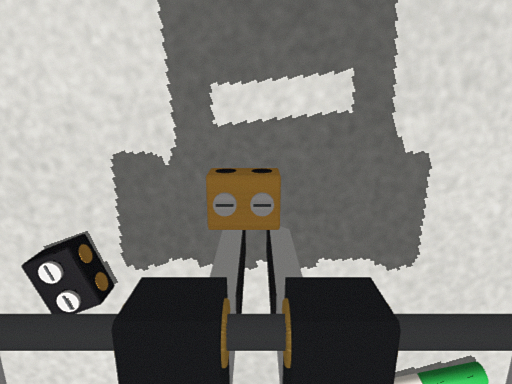

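b3 has squared up on the fingertips, centred at column 244 (slightly left, stable), and the black block is untouched. Continuing.

carry_out:
  offset:
    - [-12, 4.4, 0]
    - [-24, 8.7, 0]
    - [-36, 13.1, 0]
    - [-48, 17.5, 0]
    - [-60, 21.8, 0]
  rot:
    - [0, 0, 0]
    - [0, 0, 0]
    - [0, 0, 0]
    - [0, 0, 0]
    - [0, 0, 0]

```text
time: 7.72
position: [0.585, -0.019, 0.0076]
eef_rot: [[0.941, 0.0, 0.339], [-0.339, -0.0, 0.941], [0.0, -1.0, 0.0]]
ft_force: [1.0, -1.1, 0.2]
finger_gap: 0.127
```

carry_out:
  offset:
    - [-12, 4.4, 0]
    - [-24, 8.7, 0]
    - [-36, 13.1, 0]
    - [-48, 17.5, 0]
    - [-60, 21.8, 0]
  rot:
    - [0, 0, 0]
    - [0, 0, 0]
    - [0, 0, 0]
    - [0, 0, 0]
    - [0, 0, 0]

```text
time: 8.35
position: [0.5249, 0.0029, 0.0074]
eef_rot: [[0.941, -0.0, 0.339], [-0.339, -0.0, 0.941], [-0.0, -1.0, -0.0]]
ft_force: [1.5, -0.4, 0.7]
finger_gap: 0.125
```

Run:
```python
from h import *
im=env.read_camera("wrist"); cv2.imwrite("pics/w5.png",im)
```

```text
(no output)
```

View pics/w5.png

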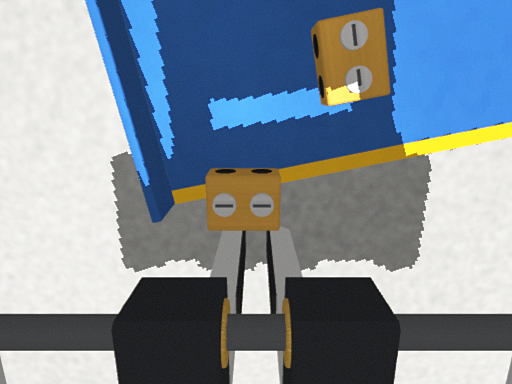

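b3 enters the mouth clear of the left side wall (wall end at (162,218), block left edge at column 207). 50 mm to go.

carry_out:
  offset:
    - [-12, 4.4, 0]
    - [-24, 8.7, 0]
    - [-36, 13.1, 0]
    - [-45, 16.4, 0]
    - [-50, 18.2, 0]
  rot:
    - [0, 0, 0]
    - [0, 0, 0]
    - [0, 0, 0]
    - [0, 0, 0]
    - [0, 0, 0]

```text
time: 9.02
position: [0.4748, 0.0211, 0.0073]
eef_rot: [[0.941, -0.001, 0.339], [-0.339, 0.0, 0.941], [-0.001, -1.0, -0.0]]
ft_force: [-0.1, -0.7, 0.4]
finger_gap: 0.124
```

Run:
```python
from h import *
im=env.read_camera("wrist"); cv2.imwrite("pics/w6.png",im)
print(env.read_state()["position"])
```

```text
[0.47440799 0.02125184 0.00715776]
```

View pics/w6.png

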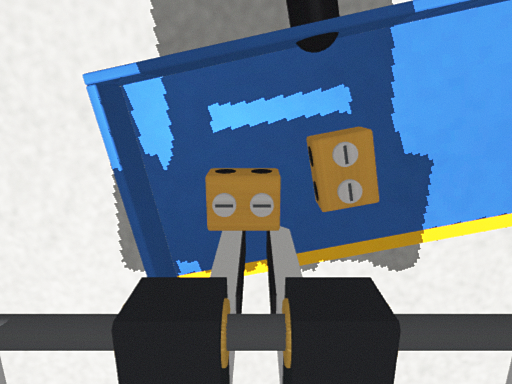

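b3 is flat and inside (rear edge at row 230, strip at row 268), beside b2. Now b1.

carry_out:
  offset:
    - [20, -7, 0]
    - [40, -14, 30]
    - [75, 0, 70]
    - [115, 25, 75]
    - [150, 60, 75]
  rot:
    - [0, 0, 0]
    - [0, 0, 0]
    - [0, 0, 0.15]
    - [0, 0, 0.3]
    - [0, 0, 0.445]

```text
time: 9.7
position: [0.6277, 0.081, 0.0836]
eef_rot: [[0.995, 0.002, -0.102], [0.102, -0.0, 0.995], [0.002, -1.0, -0.0]]
ft_force: [0.4, 1.0, -0.5]
finger_gap: 0.126
```

carry_out:
  offset:
    - [45, 37, 0]
    - [89, 74, 0]
    - [89, 74, -30]
    - [89, 74, -65]
    - [89, 74, -75]
  rot:
    - [0, 0, 0]
    - [0, 0, 0]
    - [0, 0, 0]
    - [0, 0, 0]
    - [0, 0, 0]

```text
time: 10.32
position: [0.7122, 0.1547, 0.0038]
eef_rot: [[0.995, -0.006, -0.099], [0.099, -0.0, 0.995], [-0.006, -1.0, 0.0]]
ft_force: [-0.1, 0.7, -0.9]
finger_gap: 0.124
```

carry_out:
  offset:
    - [-10, -1, 0]
    - [-20, -2, 0]
    - [-30, -3, 0]
    - [-40, -4, 0]
    - [-50, -5, 0]
  rot:
    - [0, 0, 0]
    - [0, 0, 0]
    - [0, 0, 0]
    - [0, 0, 0]
    - [0, 0, 0]

```text
time: 10.95
position: [0.6644, 0.1498, 0.0083]
eef_rot: [[0.995, 0.001, -0.099], [0.099, 0.0, 0.995], [0.001, -1.0, 0.0]]
ft_force: [0.4, 0.7, 1.4]
finger_gap: 0.126
```

Run:
```python
from h import *
im=env.read_camera("wrist"); cv2.imwrite("pics/w7.png",im)
print(env.read_state()["position"])
```

```text
[0.66299788 0.14973634 0.00761907]
```

View pics/w7.png

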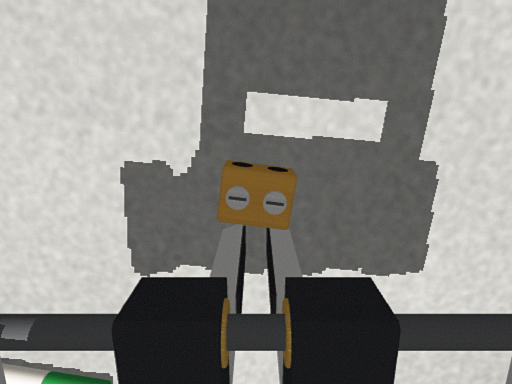

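b1 has rotated to nearly square on the fingertips, centred at (257,196). Continuing.

carry_out:
  offset:
    - [-12, -1.2, 0]
    - [-24, -2.4, 0]
    - [-36, -3.6, 0]
    - [-48, -4.8, 0]
    - [-60, -6, 0]
  rot:
    - [0, 0, 0]
    - [0, 0, 0]
    - [0, 0, 0]
    - [0, 0, 0]
    - [0, 0, 0]

```text
time: 11.62
position: [0.6039, 0.1436, 0.0075]
eef_rot: [[0.995, 0.0, -0.099], [0.099, -0.0, 0.995], [0.0, -1.0, -0.0]]
ft_force: [0.7, -0.7, 1.6]
finger_gap: 0.128
```

carry_out:
  offset:
    - [-12, -1.2, 0]
    - [-24, -2.4, 0]
    - [-36, -3.6, 0]
    - [-48, -4.8, 0]
    - [-60, -6, 0]
  rot:
    - [0, 0, 0]
    - [0, 0, 0]
    - [0, 0, 0]
    - [0, 0, 0]
    - [0, 0, 0]

```text
time: 12.25
position: [0.5439, 0.1377, 0.0074]
eef_rot: [[0.995, 0.0, -0.099], [0.099, 0.0, 0.995], [0.0, -1.0, -0.0]]
ft_force: [1.6, 0.7, 1.8]
finger_gap: 0.129
```

Run:
```python
from h import *
im=env.read_camera("wrist"); cv2.imwrite("pics/w8.png",im)
print(env.read_state()["position"])
```

```text
[0.54209511 0.13768722 0.00691466]
```

View pics/w8.png

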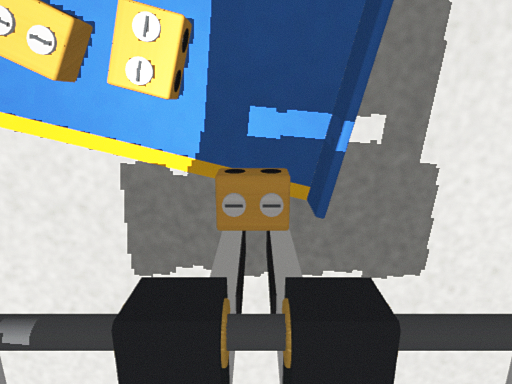

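b1 is crossing the yellow strip. The right wall end at (312,200) is about 20 px from the block and 10 px from the finger, so I'll steer slightly towards -y for the last 52 mm.

carry_out:
  offset:
    - [-10, -3, 0]
    - [-20, -5.5, 0]
    - [-30, -8, 0]
    - [-40, -10, 0]
    - [-47, -11, 0]
  rot:
    - [0, 0, 0]
    - [0, 0, 0]
    - [0, 0, 0]
    - [0, 0, 0]
    - [0, 0, 0]

```text
time: 12.92
position: [0.4968, 0.1266, 0.0073]
eef_rot: [[0.995, -0.0, -0.099], [0.099, -0.0, 0.995], [-0.0, -1.0, 0.0]]
ft_force: [-0.1, 0.3, -0.6]
finger_gap: 0.12
```

carry_out:
  offset:
    - [-7, -1, 0]
    - [-7, -1, 0]
  rot:
    - [0, 0, 0]
    - [0, 0, 0]

```text
time: 13.18
position: [0.49, 0.1258, 0.0074]
eef_rot: [[0.995, -0.001, -0.099], [0.099, -0.0, 0.995], [-0.001, -1.0, 0.0]]
ft_force: [0.3, -0.6, -0.5]
finger_gap: 0.122
```

Run:
```python
from h import *
im=env.read_camera("wrist"); cv2.imwrite("pics/w9.png",im)
print(env.read_state()["position"])
```

```text
[0.49045178 0.12573952 0.0074603 ]
```

View pics/w9.png

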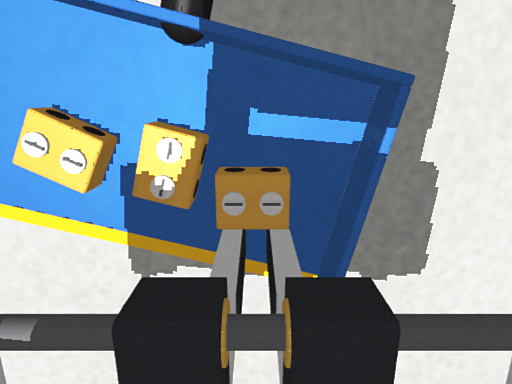

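All three are behind the strip. Backing off and lifting for a final look.

carry_out:
  offset:
    - [20, 2, 0]
    - [40, 4, 15]
    - [55, 4, 70]
    - [55, 4, 130]
    - [55, 4, 190]
  rot:
    - [0, 0, 0]
    - [0, 0, 0]
    - [0, 0, 0]
    - [0, 0, 0]
    - [0, 0, 0]

```text
time: 13.85
position: [0.5457, 0.1297, 0.1993]
eef_rot: [[0.995, -0.0, -0.099], [0.099, -0.0, 0.995], [-0.0, -1.0, 0.0]]
ft_force: [0.7, -0.0, -0.8]
finger_gap: 0.126
```

carry_out:
  offset:
    - [0, -40, 0]
    - [0, -60, 0]
    - [0, -60, 0]
    - [0, -60, 0]
  rot:
    - [0, 0, -0.12]
    - [0, 0, -0.25]
    - [0, 0, -0.25]
    - [0, 0, -0.25]

```text
time: 14.35
position: [0.5456, 0.0703, 0.1972]
eef_rot: [[0.989, -0.001, 0.148], [-0.148, 0.0, 0.989], [-0.001, -1.0, 0.0]]
ft_force: [-0.4, 0.3, -0.4]
finger_gap: 0.121
```

Run:
```python
from h import *
for n in("wrist","side"): cv2.imwrite(f"pics/{n}10.png",env.read_camera(n))
a=cv2.imread("pics/side10.png");cv2.imwrite("pics/side10b.png",cv2.resize(a,(800,600),interpolation=cv2.INTER_CUBIC))
```

```text
(no output)
```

View pics/wrist10.png

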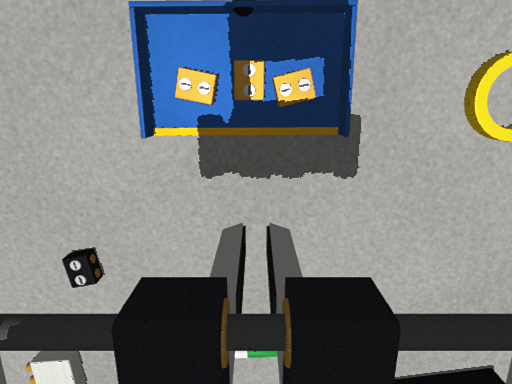

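View pics/side10b.png

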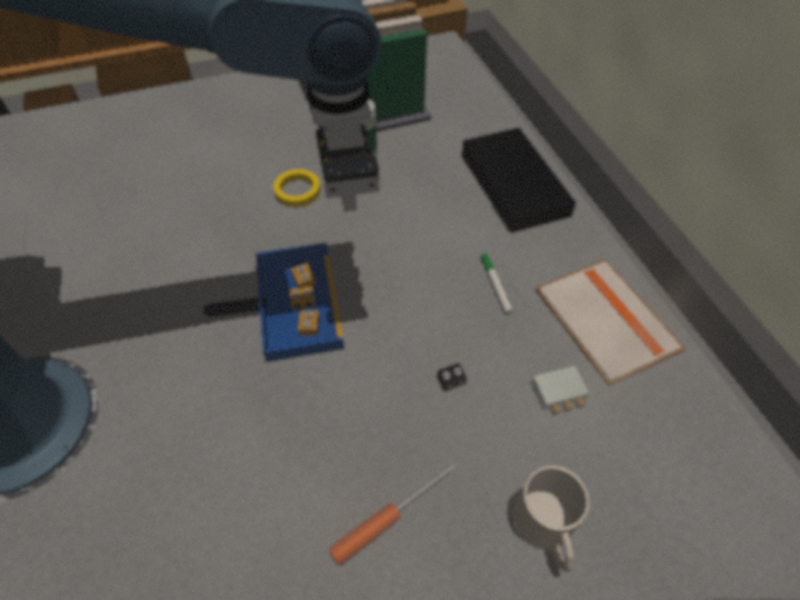

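The wrist view shows all three brass blocks flat in the scoop, with screw heads up: (197,86), (249,80) and (295,86), all well behind the strip at row 131. In the side view the black block is still at (289,241) in original pixels, and the bystanders are where they were. Handing in.

```bash
python3 -c "
from plant import env
print(env.hand_in()); s=env.read_state(); print(s['time'])"
```

```text
the job is handed in; nothing more can be done
None
the job is handed in; nothing more can be done
```

I pushed the three brass blocks one at a time, with the nearly shut fingertips, across the desk and in through the scoop's mouth. I then backed off, lifted clear and handed the job in at about 14.5 s of the 72 s allowed.

- **Blocks:** in the last wrist picture all three lie flat with their screw heads up. They are clear of each other and of the walls, and about 15 mm or more behind the yellow front edge, judged by eye from the pictures.
- **Everything else:** in the last side picture the black block is at the same pixels as at the start, and the marker, tape, splitter, screwdriver and mug look unmoved. The can was mostly hidden behind the arm in that picture, but the arm never went near it at desk height.
- **Forces:** the wrist force stayed under about 3 N in every reading.
- **Disagreement:** the first side-camera and scene-camera positions differed by up to 8 mm in y. I went by the wrist-camera measurement, and it agreed with where the fingertips met the blocks.

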